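# Move the polishing pastes to the caddy in reverse order

### The job

Move the four jars of polishing paste from the aluminium polishing rack into the pockets of the wooden caddy, one jar to a pocket, in the reverse order: the jar that stood nearest the brass end of the rack goes into the pocket farthest from the brass end of the caddy, the second nearest into the second farthest, and so on. Set each one down gently and upright, without tipping or dropping any, and leave the saucers and the bench block, hammer and loupe where they are.

Things in the scene. Friction and masses are not known exactly. Their poses are not given: they have to be found in the camera images.
- jar_red: Closed screw-top jar of polishing paste, white with a red lid and a red band; a rigid upright cylinder 38 mm in diameter and 54 mm tall (the red lid is the top 16 mm), about 110 g. Origin: centre of its underside; z up its axis. At the start it stands on the red saucer, centred to about 3 mm.
- jar_black: Closed screw-top jar of polishing paste, white with a black lid and a black band; a rigid upright cylinder 38 mm in diameter and 54 mm tall (the black lid is the top 16 mm), about 110 g. Origin: centre of its underside; z up its axis. At the start it stands on the black saucer, centred to about 3 mm.
- jar_green: Closed screw-top jar of polishing paste, white with a green lid and a green band; a rigid upright cylinder 38 mm in diameter and 54 mm tall (the green lid is the top 16 mm), about 110 g. Origin: centre of its underside; z up its axis. At the start it stands on the green saucer, centred to about 3 mm.
- jar_blue: Closed screw-top jar of polishing paste, white with a blue lid and a blue band; a rigid upright cylinder 38 mm in diameter and 54 mm tall (the blue lid is the top 16 mm), about 110 g. Origin: centre of its underside; z up its axis. At the start it stands on the blue saucer, centred to about 3 mm.
- saucer_red: Red round flat saucer, 58 mm in diameter, 5 mm thick, fixed on the polishing rack; it stays there and shows where the red jar stood. Origin: centre of its underside, 10 mm above the table (the jar stands 15 mm above the table).
- saucer_black: Black round flat saucer, 58 mm in diameter, 5 mm thick, fixed on the polishing rack; it stays there and shows where the black jar stood. Origin: centre of its underside, 10 mm above the table (the jar stands 15 mm above the table).
- saucer_green: Green round flat saucer, 58 mm in diameter, 5 mm thick, fixed on the polishing rack; it stays there and shows where the green jar stood. Origin: centre of its underside, 10 mm above the table (the jar stands 15 mm above the table).
- saucer_blue: Blue round flat saucer, 58 mm in diameter, 5 mm thick, fixed on the polishing rack; it stays there and shows where the blue jar stood. Origin: centre of its underside, 10 mm above the table (the jar stands 15 mm above the table).
- polishing_rack: Aluminium rack, fixed, 272 mm long (y) x 74 mm wide (x), base 10 mm thick. Origin: centre of underside, on the table. A brass bar (16 mm wide, 18 high) lies across its +y end. The four saucers stand on it in any colour order, in a row along y, centres at y = +99, +33, -33, -99 mm (x = 0).
- caddy: Dark wooden caddy left or right of the rack, fixed, 272 mm long (y) x 74 mm wide (x), base 10 mm thick. Origin: centre of underside, on the table. A brass bar (16 mm wide, 18 high) lies across its +y end. Four empty grey-lined square pockets (58 mm) in a row along y, centres at y = +99, +33, -33, -99 mm (x = 0); floors 10 mm above the table, ridges around them 8 mm wide, 6 mm above the floors.
- bench_block: Bystander: square steel bench block 65 x 65 x 20 mm, loose on the table beyond the racks. Origin: centre of its underside.
- hammer: Bystander: hammer 230 mm long lying loose on the table beyond the racks. Origin: on the table under its middle.
- loupe: Bystander: black loupe, a cylinder 32 mm in diameter and 26 mm high, standing loose on the table beyond the racks. Origin: centre of its underside.

How it is judged:
By the outcome, as a careful person would: the job done as asked, in the order asked, and still so for the second after the job is handed in, with the robot touching nothing.
It also fails if it takes over 96 s, if anything falls off the work surface, if the arm or the gripper's body presses on something with over 40 N, if the wrist force passes 120 N, or if a joint passes its speed limit or range.

### The arm

A 7-joint arm with a two-finger parallel gripper is mounted at the origin on the work surface. World frame = base frame: x ahead of the robot, y to its left, z up, the work surface at z = 0. Lengths are in m, angles in rad, forces in N, time in s.
With the tool pointing down it reaches from about 0.425 to 0.925 m from the base axis. Payload 6.8 kg.
Tool frame: the origin (TCP) lies at the very end of the fingers, on their centre line; the grasp point (between the pads) lies bot.tcp_to_grasp behind it (bot.tcp_to_grasp is the distance from the TCP to the grasp point, in m); z points along the fingers, y is the line along which they close (so a half turn about z gives the same grasp; the last joint's range is limited). The gripper opens to 85 mm and grips with 20 to 120 N. Pads are 22 mm wide; open, the fingers measure 114 mm over their backs; the gripper's body (76 mm by 85 mm) begins 54 mm behind the grasp point. The pads swing forward as they close: fully open they stand 13 mm farther back than shut.
Start: joints at [-1.336, 0.477, 0.022, 1.555, -0.011, 1.109, -0.083], TCP at [0.227, 0.636, 0.231] pointing down, gripper open.
Joint ranges: [-2.96, 2.96], [-0.34, 2.1], [-1.41, 1.46], [0.24, 2.44], [-1.37, 4.51], [0.17, 1.92], [-2.96, 2.96]. Speed limits (rad/s): [2.39, 2.39, 3.14, 3.14, 3.14, 3.14, 3.14].

### API

Orientations are given as a unit quaternion [w, x, y, z].
In Python, from station import bot gives the robot as it stands.
- The arm moves only by the tool servo_tool, never from a script. Its argument "motion" is a list that holds one entry, the list of rows, each a list of 7 numbers: the shift along the tool's x, y, z in m, then the turn, a rotation vector about the tool's x, y, z in units of 5 degrees (1.0 is 5 degrees), then the opening, from 0 (shut) to 1 (fully open). A call has 1 to 20 rows; each row is the pose to reach, as a shift and turn from the pose commanded when the call began, along the tool's axes at that moment; what a row does not reach only later rows make up. A row lasts 1/12 s, in which the tool goes at most 41.7 mm and 7.16 degrees, less where a joint would pass 70% of its speed; a pose out of reach is approached as far as the arm can. A call with a gripper value outside its range is refused whole. The fingers move at their own pace and stop on an object; "grip_force" is the grip in N (left out, the last holds). Time passes only in rows, so rows that repeat a pose let the fingers close. It gives the time, the measured TCP pose, the force, the opening and the grip force at its end, in the units of the state.
- bot.get_obs(): the state, without advancing time (a new reading comes with each control period).
- bot.read_camera(name): name is "scene" or "side" or "wrist"; returns a dict with "img" (384x512x3 uint8, red, green, blue), "K" (3x3 intrinsics, pixels), "pose" (4x4, takes a point from camera to world coordinates). Camera axes: x right, y down, z forward; pixel columns grow to the right and rows downward; lengths in m; the calibration is good to about 2 mm. A picture is of the moment at which its call begins. There is no depth.
- bot.hand_in(): hands the job in; it is judged then, once.
The state is a dict: "t": time; "q": joint angles; "joint_vel": joint speeds; "joint_torque": joint torques, N m; "eef_pos": TCP position; "tool_rot": TCP orientation; "contact_force": force on the tool from outside, world axes, zero at the start; "torque": the same for the moment, N m; "gripper_width": opening from 0.0 (shut) to 1.0 (fully open); "grasp_force": force on a finger pad.
Only numpy, scipy, OpenCV 4.12 (cv2) and the standard library are available. Lean on these libraries where they do the work, as an engineer would, in place of code of your own. Each camera call takes 0.05 s, during which the arm holds its last target. There are 200 camera calls.

## Working session

There is one attempt and no reset: what is moved stays moved. The work goes in short steps, Python scripts to look and compute and a tool call to move; the robot and the scene stay as the last step left them, time stands still between calls to the robot, and variables do not carry over. Pictures are saved under pics/ and viewed, at most 14 in all, crops included, and the job is handed in when it is done.

Besides the shell and the picture viewer there is one more tool, called in YAML: its name, and indented under it one key for each argument. servo_tool: Moves the arm, as the interface text tells. Its arguments: {"type":"object","properties":{"motion":{"type":"array"},"grip_force":{"type":"number"}},"required":["motion"]}

```bash
mkdir -p pics; python3 - <<'E'
from station import bot
import cv2,json,pickle
o=bot.get_obs(); print(o, bot.tcp_to_grasp)
d={}
for n in("scene","side","wrist"):
    c=bot.read_camera(n); d[n]=c; cv2.imwrite(f"pics/{n}0.png",c["img"][:,:,::-1]); print(n,c["K"].tolist(),c["pose"].round(4).tolist())
pickle.dump(d,open("cams0.pkl","wb"))
E
```

```text
{'t': 0.0, 'q': array([-1.33612285,  0.47779764,  0.02233261,  1.55647836, -0.01145295,
        1.10924846, -0.08311618]), 'joint_vel': array([ 1.22462860e-03, -6.49970149e-05, -9.61811471e-04, -4.41089435e-05,
        1.20494834e-03, -3.07416017e-04, -3.28675290e-05]), 'joint_torque': array([ 1.36510835e-04, -5.96457875e+01,  1.60839289e+00, -2.81195909e+01,
        1.25771662e-02,  9.23598156e-03,  1.15206439e-05]), 'eef_pos': array([0.22669259, 0.63516927, 0.23031585]), 'tool_rot': array([-6.79765847e-05,  1.70532865e-01,  9.85351576e-01, -8.99330131e-04]), 'contact_force': array([ 0.22063917, -0.74658964,  0.63173679]), 'torque': array([ 0.04328989,  0.01800033, -0.03090204]), 'grasp_force': 0.0, 'gripper_width': 0.9976638709801462} 0.0187
scene [[483.42484387553833, 0.0, 249.50111884447776], [0.0, 483.42484387553833, 191.93149639945955], [0.0, 0.0, 1.0]] [[0.7532, 0.453, -0.4768, 1.1372], [0.6577, -0.5189, 0.546, -0.6004], [-0.0, -0.7249, -0.6888, 0.8147], [0.0, 0.0, 0.0, 1.0]]
side [[382.30951138532083, 0.0, 259.29139757262686], [0.0, 382.30951138532083, 196.33206655709762], [0.0, 0.0, 1.0]] [[-0.8935, -0.2982, 0.3357, 0.3314], [-0.449, 0.5856, -0.6749, 0.5751], [0.0047, -0.7538, -0.6571, 0.6119], [0.0, 0.0, 0.0, 1.0]]
wrist [[272.1876571835762, 0.0, 253.65180571729223], [0.0, 272.1876571835762, 190.44517831658945], [0.0, 0.0, 1.0]] [[0.3367, 0.9034, 0.2655, 0.1585], [0.9416, -0.323, -0.0949, 0.6593], [0.0, 0.2819, -0.9594, 0.3739], [0.0, 0.0, 0.0, 1.0]]
```

View pics/scene0.png

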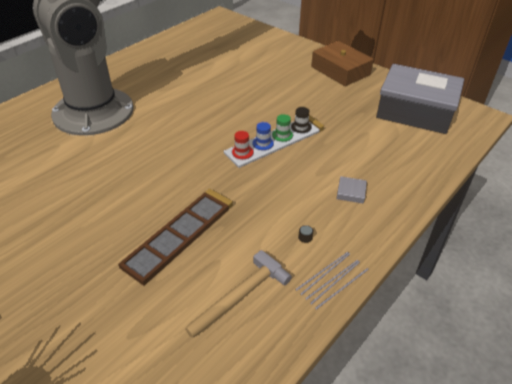

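View pics/side0.png

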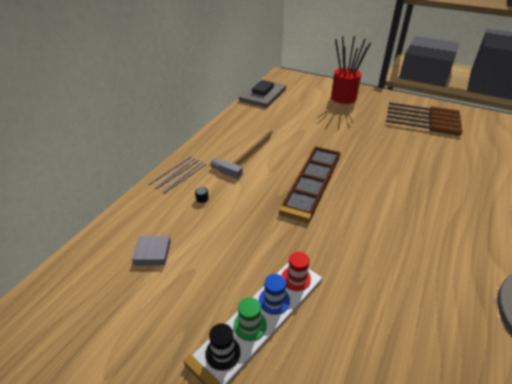

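The scene view shows the white rack with the brass end near (317,124). From the brass end the jars are black (302,118), green (283,127), blue (264,135) and red (242,145). The empty caddy runs from its brass end at (220,200) to (140,265). The side view agrees: the rack's brass end is at (205,370) and the caddy's at (297,213). Next I'll enlarge both places.

```bash
python3 - <<'E'
import pickle,cv2,numpy as np
d=pickle.load(open("cams0.pkl","rb"))
def crop(n,x,y,w,h,s,f):
    im=cv2.resize(d[n]["img"][y:y+h,x:x+w],None,fx=s,fy=s,interpolation=cv2.INTER_CUBIC)[:,:,::-1].copy()
    for k in range(x-x%10+10,x+w,10): cv2.line(im,((k-x)*s,0),((k-x)*s,8 if k%50 else 20),(0,0,255),1)
    for k in range(y-y%10+10,y+h,10): cv2.line(im,(0,(k-y)*s),(8 if k%50 else 20,(k-y)*s),(0,0,255),1)
    cv2.imwrite(f"pics/{f}.png",im)
crop("scene",222,100,110,66,7,"c1"); crop("scene",116,185,125,98,6,"c2")
crop("side",182,245,150,139,4,"c3"); crop("side",270,140,80,84,7,"c4")
E
```

```text
(no output)
```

View pics/c1.png

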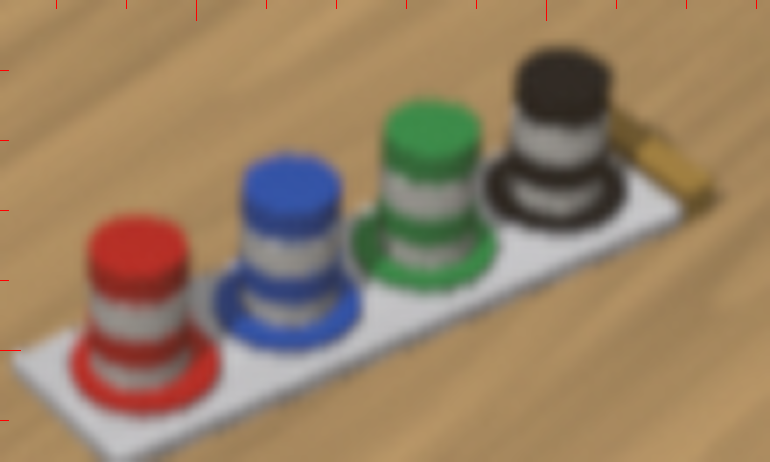

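View pics/c2.png

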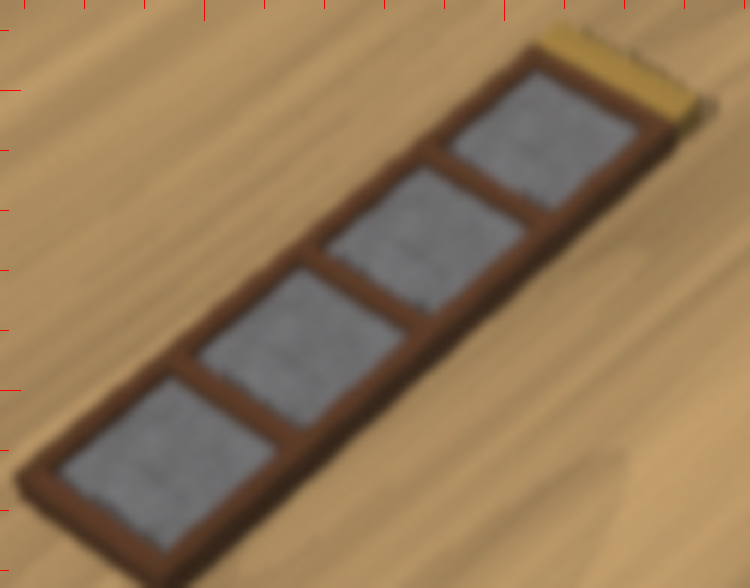

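View pics/c3.png

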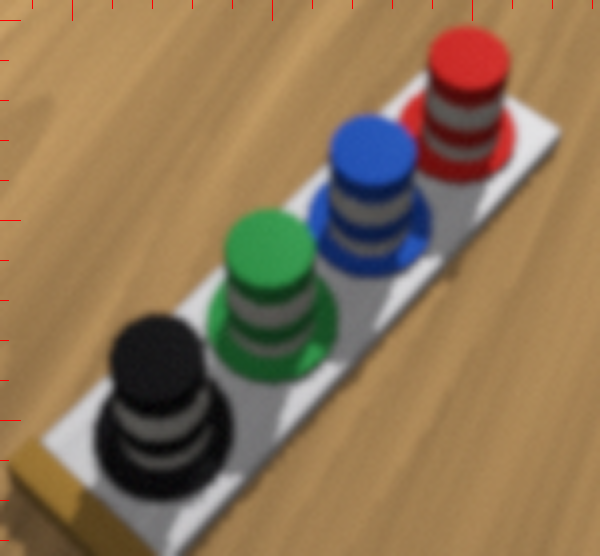

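View pics/c4.png

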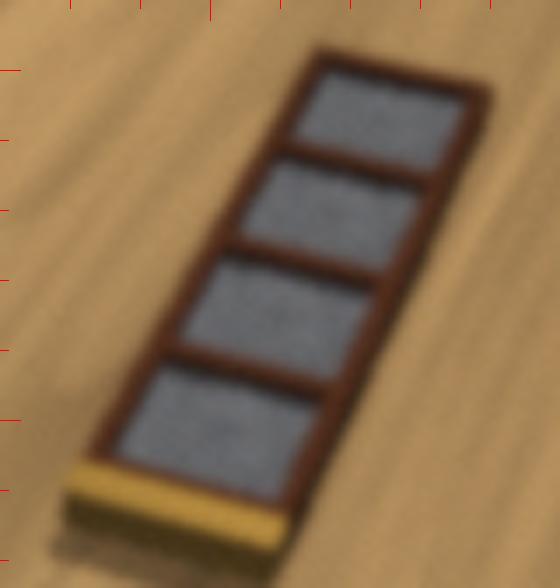

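Reading the crops: the lid-top centres in c1 and c3 are red (138,247)/(469,58), blue (292,187)/(373,150), green (433,131)/(270,249) and black (564,80)/(157,358). The caddy ridge corners are sharp in c2 and c4. I'll triangulate these and fit both frames.

```bash
cat >geo.py <<'E'
import numpy as np,cv2,pickle
from scipy.optimize import least_squares
def full(p,o,s): return np.array(o)+(np.asarray(p,float)+.5)/s-.5
def P(c):
    return c["K"]@np.linalg.inv(c["pose"])[:3]
def tri(c1,p1,c2,p2):
    X=cv2.triangulatePoints(P(c1),P(c2),np.array(p1,float).T,np.array(p2,float).T); return (X[:3]/X[3]).T
def proj(c,X):
    q=(P(c)@np.c_[X,np.ones(len(X))].T); return (q[:2]/q[2]).T
def fit(L,obs,z0,n=4):
    # L: local xyz; obs: list (cam, idx, px)
    def pose(v): 
        c,s=np.cos(v[2]),np.sin(v[2]); R=np.array([[c,-s,0],[s,c,0],[0,0,1]]); return L@R.T+[v[0],v[1],v[3]]
    f=lambda v:np.concatenate([(proj(c,pose(v)[i])-p).ravel() for c,i,p in obs])
    r=least_squares(f,[.6,0,0,z0],loss="soft_l1"); return r.x,r.fun
E
python3 - <<'E'
from geo import *
np.set_printoptions(precision=4,suppress=True)
d=pickle.load(open("cams0.pkl","rb")); A,B=d["scene"],d["side"]
o=[(222,100),7],[(116,185),6],[(182,245),4],[(270,140),7]
f=lambda p,k: full(p,*o[k])
lidA=f([(138,247),(292,187),(433,131),(564,80)],0); lidB=f([(469,58),(373,150),(270,249),(157,358)],2)
print("lids r,b,g,k\n",tri(A,lidA,B,lidB)); T=tri(A,lidA,B,lidB); print(np.linalg.norm(np.diff(T,axis=0),axis=1))
L=np.array([(-.037,-.136,0),(.037,-.136,0),(.037,.136,0),(-.037,.136,0)])
ca=f([(15,480),(157,583),(680,132),(537,45)],1); cb=f([(492,90),(318,47),(90,460),(300,508)],3)
print("caddy corners\n",tri(A,ca,B,cb))
v,r=fit(L,[(A,[0,1,2,3],ca),(B,[0,1,2,3],cb)],.016); print(v,r)
ra=f([(15,362),(120,460),(685,212)],0); rb=f([(560,130),(42,440),(165,555)],2)
v,r=fit(L,[(A,[0,1,2],ra),(B,[0,2,3],rb)],.01); print("rack",v,r)
c,s=np.cos(v[2]),np.sin(v[2]); print([(v[0]-s*y,v[1]+c*y) for y in (-.099,-.033,.033,.099)])
E
```

```text
lids r,b,g,k
 [[0.4656 0.1381 0.0678]
 [0.4836 0.2041 0.0674]
 [0.5006 0.2674 0.0673]
 [0.5172 0.3289 0.0666]]
[0.0684 0.0656 0.0637]
caddy corners
 [[ 0.5214 -0.3089  0.0118]
 [ 0.5927 -0.3048  0.0127]
 [ 0.5771 -0.0343  0.0129]
 [ 0.5048 -0.0393  0.0179]]
[ 0.5487 -0.1717  0.0637  0.0137] [-0.1723 -0.2307  0.9539  0.4607 -0.4991 -0.5996 -0.5267  0.5924  1.2918
 -0.9748  0.2936 -0.7781 -1.0887  0.1728 -0.4311  2.0597]
rack [ 0.4935  0.2333 -0.2484  0.0096] [-0.3774 -0.1517  0.1065  0.7613  0.3703  0.2204  1.0938 -1.1242 -1.258
 -0.3451  0.2836  1.6637]
[(np.float64(0.4691547063498459), np.float64(0.13737104391834637)), (np.float64(0.4853809781180544), np.float64(0.2013453208154262)), (np.float64(0.5016072498862629), np.float64(0.265319597712506)), (np.float64(0.5178335216544715), np.float64(0.3292938746095858))]
```

The measurements hold together: lids at 67–68 mm against 69 expected, pitch 64–68 mm against 66, and caddy ridge top at 14 mm against 16. Next I'll hover over the rack with the fingers turned across it and refine with the wrist camera.

servo_tool:
  motion:
    - [[-0.03,-0.022,-0.001,1.4,0,0,1]]

```text
t: 0.23
eef_pos: [0.2402, 0.6076, 0.2326]
tool_rot: [-0.013, 0.165, 0.984, -0.059]
contact_force: [-1.7, -0.2, -0.8]
gripper_width: 0.999
grasp_force: 0.0
```

I put that turn on tool x instead of z, so the tool is tilted about 7° in free air. I'll write a helper that works out moves from the current pose, and use it to correct this.

```bash
cat >mv.py <<'E'
import sys,numpy as np
from scipy.spatial.transform import Rotation as R
from station import bot
def go(x,y,z,yaw):
    """shift/turn to TCP pose: tool down, tool y axis at yaw (deg, world)"""
    o=bot.get_obs(); w=o["tool_rot"]; r=R.from_quat(np.roll(w,-1))
    a=np.radians(yaw); Y=np.array([np.cos(a),np.sin(a),0]); Z=np.array([0,0,-1.]); t=R.from_matrix(np.c_[np.cross(Y,Z),Y,Z])
    print("shift",r.inv().apply(np.array([x,y,z])-o["eef_pos"]).round(4),"turn",(np.degrees((r.inv()*t).as_rotvec())/5).round(2),
     "t",round(o["t"],2),"w",round(o["gripper_width"],3),"F",o["contact_force"].round(1),"q1,7",o["q"][[0,6]].round(2))
if __name__=="__main__": go(*map(float,sys.argv[1:]))
E
python3 mv.py .4935 .2333 .25 -14.2
```

```text
shift [-0.3616 -0.2713  0.0132] turn [-1.16  0.97 17.01] t 0.23 w 0.999 F [-1.7 -0.2 -0.8] q1,7 [-1.3  -0.03]
```

servo_tool:
  motion:
    - [[-0.362,-0.271,0.013,-1.16,0.97,17.0,1],[-0.362,-0.271,0.013,-1.16,0.97,17.0,1],[-0.362,-0.271,0.013,-1.16,0.97,17.0,1],[-0.362,-0.271,0.013,-1.16,0.97,17.0,1],[-0.362,-0.271,0.013,-1.16,0.97,17.0,1],[-0.362,-0.271,0.013,-1.16,0.97,17.0,1],[-0.362,-0.271,0.013,-1.16,0.97,17.0,1],[-0.362,-0.271,0.013,-1.16,0.97,17.0,1],[-0.362,-0.271,0.013,-1.16,0.97,17.0,1],[-0.362,-0.271,0.013,-1.16,0.97,17.0,1],[-0.362,-0.271,0.013,-1.16,0.97,17.0,1],[-0.362,-0.271,0.013,-1.16,0.97,17.0,1],[-0.362,-0.271,0.013,-1.16,0.97,17.0,1],[-0.362,-0.271,0.013,-1.16,0.97,17.0,1],[-0.362,-0.271,0.013,-1.16,0.97,17.0,1],[-0.362,-0.271,0.013,-1.16,0.97,17.0,1]]

```text
t: 1.57
eef_pos: [0.4969, 0.23, 0.2521]
tool_rot: [0.003, 0.79, 0.613, 0.0]
contact_force: [-0.0, 0.4, 0.0]
gripper_width: 1.001
grasp_force: 0.0
```

```bash
python3 - <<'E'
from station import bot
import cv2,pickle
c=bot.read_camera("wrist"); pickle.dump(c,open("w1.pkl","wb"))
cv2.imwrite("pics/w1.png",cv2.resize(c["img"][:,:,::-1],None,fx=1.5,fy=1.5,interpolation=cv2.INTER_CUBIC)); o=bot.get_obs(); print(o["eef_pos"],o["tool_rot"],o["q"])
E
python3 mv.py .5175 .3290 .10 -14.2
```

```text
[0.49707616 0.22979249 0.25219626] [2.72412913e-03 7.90610043e-01 6.12313818e-01 3.57823801e-04] [-0.93922105  0.25818688  0.47030916  1.86484229 -0.12792598  1.04743781
 -0.67120502]
shift [ 0.1016 -0.0058  0.1519] turn [ 0.05  0.03 -0.06] t 1.62 w 0.998 F [ 0.6  0.8 -0.1] q1,7 [-0.94 -0.67]
```

View pics/w1.png

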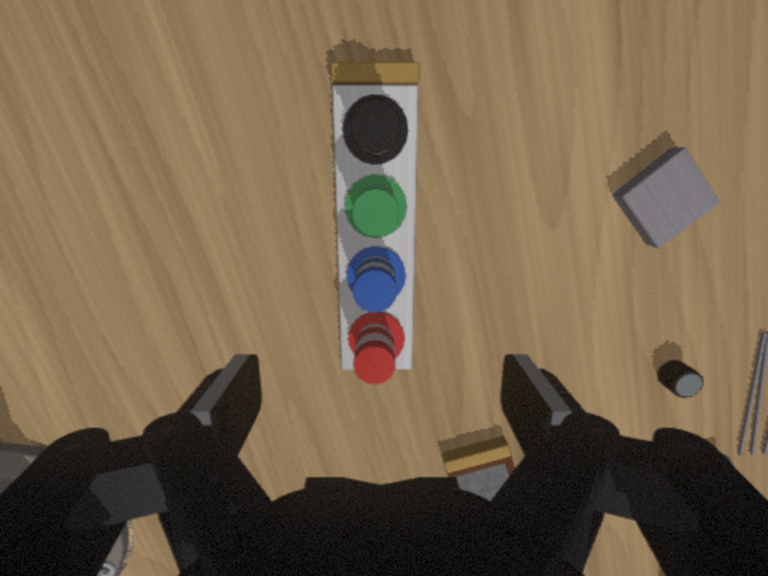

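The wrist view shows the rack upright in the image: black saucer (375,129), green lid (376,214), blue lid (375,290), red lid (374,363), rack corners (333,85), (418,84), (411,369), (343,369). I'll intersect these with the known heights and triangulate against the scene camera.

```bash
python3 - <<'E'
from geo import *
np.set_printoptions(precision=4,suppress=True)
d=pickle.load(open("cams0.pkl","rb")); A,B=d["scene"],d["side"]; W=pickle.load(open("w1.pkl","rb"))
f=lambda p:(np.asarray(p,float)+.5)/1.5-.5
def plane(c,p,z):
    p=np.atleast_2d(p); r=(c["pose"][:3,:3]@np.linalg.inv(c["K"])@np.c_[p,np.ones(len(p))].T).T; t=c["pose"][:3,3]
    return t+r*((z-t[2])/r[:,2])[:,None]
lid=f([(374,363),(375,290),(376,214)]); print(plane(W,lid,.069))
print("black saucer",plane(W,f([(375,129)]),.015))
rw=f([(343,369),(411,369),(418,84),(333,85)]); rp=plane(W,rw,.01); print("rack",rp,rp.mean(0))
lidA=full([(138,247),(292,187),(433,131)],(222,100),7);lidB=full([(469,58),(373,150),(270,249)],(182,245),4)
print("triWA",tri(W,lid,A,lidA),"triWB",tri(W,lid,B,lidB))
L=np.array([(-.037,-.136,0),(.037,-.136,0),(.037,.136,0),(-.037,.136,0)])
ra=full([(15,362),(120,460),(685,212)],(222,100),7); rb=full([(560,130),(42,440),(165,555)],(182,245),4)
for n,ob in (("W",[(W,[0,1,2,3],rw)]),("all",[(A,[0,1,2],ra),(B,[0,2,3],rb),(W,[0,1,2,3],rw)])):
    v,r=fit(L,ob,.01); c,s=np.cos(v[2]),np.sin(v[2]); print(n,v,abs(r).max()); print(np.array([(v[0]-s*y,v[1]+c*y) for y in (-.099,-.033,.033,.099)]))
E
```

```text
[[0.4674 0.1388 0.069 ]
 [0.4853 0.2038 0.069 ]
 [0.5021 0.2645 0.069 ]]
black saucer [[0.5179 0.33   0.015 ]]
rack [[0.4258 0.1112 0.01  ]
 [0.4947 0.0932 0.01  ]
 [0.563  0.3562 0.01  ]
 [0.492  0.3737 0.01  ]] [0.4939 0.2336 0.01  ]
triWA [[0.4657 0.1374 0.0682]
 [0.4842 0.2029 0.0683]
 [0.502  0.2645 0.0695]] triWB [[0.4672 0.1377 0.066 ]
 [0.4852 0.2028 0.0646]
 [0.5027 0.2644 0.0616]]
W [ 0.4939  0.2333 -0.2499  0.0084] 0.8591904526282406
[[0.4694 0.1374]
 [0.4857 0.2013]
 [0.502  0.2653]
 [0.5183 0.3292]]
all [ 0.4937  0.2333 -0.2497  0.009 ] 1.702261320783009
[[0.4693 0.1374]
 [0.4856 0.2014]
 [0.5019 0.2653]
 [0.5182 0.3293]]
```

The wrist fit agrees with the earlier one to 1–2 mm. Jar axes are black (.518,.329), green (.502,.265), blue (.485,.203) and red (.467,.138), with the rack at −14.3°. Black goes first: over it and down to TCP z ≈ 0.026.

servo_tool:
  motion:
    - [[0.035,-0.002,0.02,0,0,0,1],[0.07,-0.004,0.04,0.05,0.03,0,1],[0.101,-0.006,0.06,0.05,0.03,0,1],[0.102,-0.006,0.09,0.05,0.03,0,1],[0.102,-0.006,0.12,0.05,0.03,0,1],[0.102,-0.006,0.145,0.05,0.03,0,1],[0.102,-0.006,0.165,0.05,0.03,0,1],[0.102,-0.006,0.18,0.05,0.03,0,1],[0.102,-0.006,0.19,0.05,0.03,0,1],[0.102,-0.006,0.19,0.05,0.03,0,1],[0.102,-0.006,0.19,0.05,0.03,0,1]]

```text
t: 2.53
eef_pos: [0.5185, 0.3283, 0.0621]
tool_rot: [0.0, 0.792, 0.611, 0.0]
contact_force: [0.6, -0.1, 0.1]
gripper_width: 1.003
grasp_force: 0.0
```

```bash
python3 mv.py .518 .3292 .026 -14.3
```

```text
shift [ 0.0008 -0.0008  0.0361] turn [ 0.01  0.   -0.07] t 2.53 w 1.003 F [ 0.6 -0.1  0.1] q1,7 [-0.92 -0.67]
```

Well aligned, no contact. Now down the last 36 mm, close at 40 N, and lift a little.

servo_tool:
  motion:
    - [[0.001,-0.001,0.015,0,0,0,1],[0.001,-0.001,0.028,0,0,0,1],[0.001,-0.001,0.034,0,0,0,1],[0.001,-0.001,0.036,0,0,0,1],[0.001,-0.001,0.036,0,0,0,1],[0.001,-0.001,0.036,0,0,0,0.6],[0.001,-0.001,0.036,0,0,0,0.45],[0.001,-0.001,0.036,0,0,0,0.3],[0.001,-0.001,0.036,0,0,0,0.2],[0.001,-0.001,0.036,0,0,0,0.2],[0.001,-0.001,0.036,0,0,0,0.2],[0.001,-0.001,0.036,0,0,0,0.2],[0.001,-0.001,0.036,0,0,0,0.2],[0.001,-0.001,0.036,0,0,0,0.2]]
  grip_force: 40

```text
t: 3.7
eef_pos: [0.5184, 0.3293, 0.0267]
tool_rot: [0.0, 0.792, 0.611, 0.001]
contact_force: [-1.2, -0.1, 5.3]
gripper_width: 0.438
grasp_force: 39.9
```

```bash
python3 mv.py .518 .3292 .15 -14.3;python3 mv.py .5487 -.1717 .20 3.65
```

```text
shift [-1.000e-04 -2.000e-04 -1.233e-01] turn [ 0.02 -0.01 -0.09] t 3.7 w 0.438 F [-1.2 -0.1  5.3] q1,7 [-0.91 -0.65]
shift [-0.4766  0.157  -0.1734] turn [ 0.02 -0.01 -3.68] t 3.7 w 0.438 F [-1.2 -0.1  5.3] q1,7 [-0.91 -0.65]
```

Gripped (37 mm wide, 40 N, TCP 11.7 mm above the jar's underside). Now lift and carry to a hover over the caddy's far half.

servo_tool:
  motion:
    - [[0,0,-0.01,0,0,0,0.2],[0,0,-0.03,0,0,0,0.2],[0,0,-0.06,0,0,0,0.2],[0,0,-0.09,0,0,0,0.2],[-0.01,0.003,-0.115,0,0,-0.05,0.2],[-0.03,0.01,-0.135,0,0,-0.2,0.2],[-0.06,0.02,-0.15,0,0,-0.4,0.2],[-0.095,0.031,-0.16,0,0,-0.65,0.2],[-0.13,0.043,-0.17,0,0,-0.9,0.2],[-0.165,0.054,-0.173,0,0,-1.15,0.2],[-0.2,0.066,-0.173,0,0,-1.4,0.2],[-0.235,0.077,-0.173,0,0,-1.65,0.2],[-0.27,0.089,-0.173,0,0,-1.9,0.2],[-0.305,0.1,-0.173,0,0,-2.15,0.2],[-0.34,0.112,-0.173,0,0,-2.4,0.2],[-0.375,0.123,-0.173,0,0,-2.65,0.2],[-0.41,0.135,-0.173,0,0,-2.9,0.2],[-0.445,0.146,-0.173,0,0,-3.15,0.2],[-0.475,0.156,-0.173,0,0,-3.4,0.2],[-0.5,0.164,-0.173,0,0,-3.6,0.2]]

```text
t: 5.37
eef_pos: [0.5485, -0.1991, 0.1996]
tool_rot: [0.001, 0.687, 0.727, -0.0]
contact_force: [0.2, 0.3, -1.1]
gripper_width: 0.435
grasp_force: 40.3
```

servo_tool:
  motion:
    - [[-0.015,0.006,0,0,0,-0.08,0.2],[-0.025,0.01,0,0,0,-0.08,0.2],[-0.03,0.012,0,0,0,-0.08,0.2],[-0.03,0.012,0,0,0,-0.08,0.2],[-0.03,0.012,0,0,0,-0.08,0.2]]

```text
t: 5.78
eef_pos: [0.5631, -0.2241, 0.199]
tool_rot: [-0.0, 0.684, 0.73, 0.0]
contact_force: [0.6, -0.1, -1.1]
gripper_width: 0.435
grasp_force: 40.3
```

```bash
python3 - <<'E'
from station import bot
import cv2,pickle
c=bot.read_camera("wrist"); pickle.dump(c,open("w2.pkl","wb"))
cv2.imwrite("pics/w2.png",cv2.resize(c["img"][:,:,::-1],None,fx=1.5,fy=1.5,interpolation=cv2.INTER_CUBIC))
E
python3 mv.py .555 -.2705 .10 3.65
```

```text
shift [-0.0463 -0.0111  0.099 ] turn [ 0.   -0.01  0.02] t 5.83 w 0.437 F [-0.7  0.4 -0.6] q1,7 [-0.11  0.57]
```

View pics/w2.png

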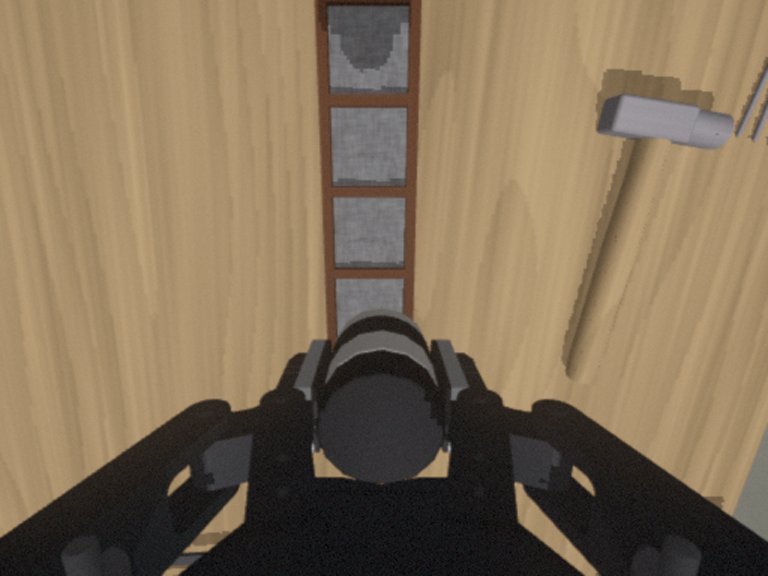

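The wrist view shows the jar held upright, with the caddy ridges at rows 100, 191 and 273, and its outer edges at x ≈ 319/418 (row 100) and 327/413 (row 273). Next I'll refit the caddy.

```bash
python3 - <<'E'
from geo import *
np.set_printoptions(precision=4,suppress=True)
d=pickle.load(open("cams0.pkl","rb")); A,B=d["scene"],d["side"]; W=pickle.load(open("w2.pkl","rb"))
f=lambda p:(np.asarray(p,float)+.5)/1.5-.5
L=np.array([(-.037,-.136,0),(.037,-.136,0),(.037,.136,0),(-.037,.136,0)]+[(x,y,0) for y in(.066,0,-.066) for x in (-.037,.037)])
ca=full([(15,480),(157,583),(680,132),(537,45)],(116,185),6); cb=full([(492,90),(318,47),(90,460),(300,508)],(270,140),7)
w=f([(319,100),(418,100),(323,191),(416,191),(327,273),(413,273)]); I=[4,5,6,7,8,9]
for n,ob in (("W",[(W,I,w)]),("A",[(A,[0,1,2,3],ca)]),("B",[(B,[0,1,2,3],cb)]),("all",[(A,[0,1,2,3],ca),(B,[0,1,2,3],cb),(W,I,w)])):
    v,r=fit(L,ob,.016); c,s=np.cos(v[2]),np.sin(v[2]); print(n,v,abs(r).max())
    print(np.array([(v[0]-s*y,v[1]+c*y) for y in (-.099,-.033,.033,.099)]).tolist())
E
```

```text
W [ 0.5501 -0.1719  0.0655  0.0125] 0.9459848825955532
[[0.5565542157301473, -0.27064148491036394], [0.5522348207588917, -0.20478297880004973], [0.5479154257876361, -0.13892447268973554], [0.5435960308163805, -0.07306596657942134]]
A [ 0.5499 -0.1723  0.0551  0.0152] 0.6435788470016917
[[0.5552989009092548, -0.27118034685385695], [0.5516666745942145, -0.20528037013158237], [0.5480344482791741, -0.13938039340930783], [0.5444022219641338, -0.07348041668703327]]
B [ 0.5566 -0.1976  0.0696 -0.0073] 0.7322859526901198
[[0.5634755923989027, -0.29635458901113465], [0.558884377363419, -0.23051447400137828], [0.5542931623279354, -0.1646743589916219], [0.5497019472924517, -0.0988342439818655]]
all [ 0.5498 -0.1719  0.064   0.0138] 1.8521489908785327
[[0.5561512139028167, -0.2706583023756845], [0.5519307320334522, -0.2047933835433473], [0.5477102501640877, -0.1389284647110101], [0.5434897682947232, -0.07306354587867293]]
```

Pockets, far to brass: (.556,−.271), (.552,−.205), (.548,−.139), (.5435,−.073), with each estimate within about 1 mm of the others except for the weak side-only fit. Now lower black towards the far pocket.

servo_tool:
  motion:
    - [[-0.012,-0.003,0.01,0,0,0,0.2],[-0.03,-0.007,0.03,0,0,0,0.2],[-0.043,-0.009,0.06,0,0,0,0.2],[-0.047,-0.01,0.09,0,0,0,0.2],[-0.047,-0.01,0.115,0,0,0,0.2],[-0.047,-0.01,0.135,0,0,0,0.2],[-0.047,-0.01,0.15,0,0,0,0.2],[-0.047,-0.01,0.16,0,0,0,0.2],[-0.047,-0.01,0.166,0,0,0,0.2],[-0.047,-0.01,0.17,0,0,0,0.2],[-0.047,-0.01,0.17,0,0,0,0.2],[-0.047,-0.01,0.17,0,0,0,0.2]]

```text
t: 6.83
eef_pos: [0.5568, -0.273, 0.03]
tool_rot: [0.001, 0.684, 0.729, 0.0]
contact_force: [-0.2, -0.5, -0.8]
gripper_width: 0.432
grasp_force: 40.3
```

```bash
python3 mv.py .556 -.271 .0220 3.67
```

```text
shift [ 0.0021 -0.0006  0.008 ] turn [0.02 0.01 0.  ] t 6.83 w 0.432 F [-0.2 -0.5 -0.8] q1,7 [0.06 0.75]
```

servo_tool:
  motion:
    - [[0.002,0,0.002,0,0,0,0.2],[0.002,0,0.004,0,0,0,0.2],[0.002,0,0.005,0,0,0,0.2],[0.002,0,0.006,0,0,0,0.2],[0.002,0,0.007,0,0,0,0.2],[0.002,0,0.0075,0,0,0,0.2],[0.002,0,0.008,0,0,0,0.2],[0.002,0,0.008,0,0,0,0.2],[0.002,0,0.008,0,0,0,0.2]]

```text
t: 7.58
eef_pos: [0.5561, -0.271, 0.0218]
tool_rot: [0.0, 0.684, 0.729, 0.0]
contact_force: [-1.5, 0.9, 5.6]
gripper_width: 0.435
grasp_force: 41.0
```

5.6 N up at z = 0.0218 means it is standing on the floor as predicted. Release, rise straight up, and head back towards green.

servo_tool:
  motion:
    - [[0,0,0,0,0,0,0.45],[0,0,0,0,0,0,0.5],[0,0,0,0,0,0,0.6],[0,0,0,0,0,0,0.7],[0,0,0,0,0,0,0.85],[0,0,0,0,0,0,1],[0,0,0,0,0,0,1],[0,0,-0.015,0,0,0,1],[0,0,-0.04,0,0,0,1],[0,0,-0.07,0,0,0,1],[0,0,-0.1,0,0,0,1],[0,0,-0.125,0,0,0,1],[0,0,-0.14,0,0,0,1],[0,0,-0.14,0,0,0,1]]

```text
t: 8.75
eef_pos: [0.5579, -0.2722, 0.1652]
tool_rot: [0.003, 0.684, 0.729, 0.002]
contact_force: [0.8, 0.2, 0.6]
gripper_width: 1.003
grasp_force: 0.0
```

```bash
python3 - <<'E'
from station import bot
import cv2,pickle
c=bot.read_camera("wrist")
cv2.imwrite("pics/w3.png",c["img"][:,:,::-1])
E
python3 mv.py .502 .265 .14 -14.3
```

```text
shift [ 0.539  -0.0207  0.0222] turn [0.05 0.01 3.59] t 8.8 w 1.003 F [-0.4 -0.9  0.3] q1,7 [-0.01  0.67]
```

View pics/w3.png

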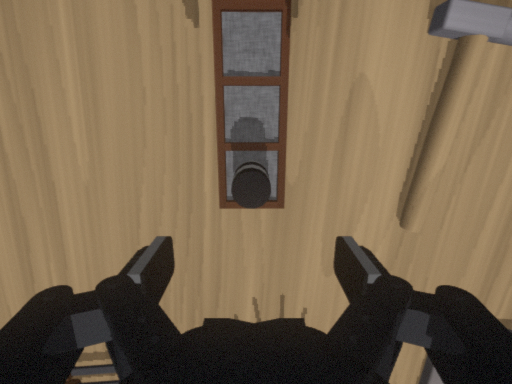

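Black stands upright in the far pocket, lid at (251,187). Now back to green.

servo_tool:
  motion:
    - [[0.02,-0.001,0,0,0,0.1,1],[0.055,-0.002,0,0,0,0.35,1],[0.095,-0.004,0,0,0,0.6,1],[0.135,-0.005,0,0,0,0.9,1],[0.175,-0.007,0,0,0,1.2,1],[0.215,-0.008,0,0,0,1.5,1],[0.255,-0.01,0,0,0,1.8,1],[0.295,-0.011,0,0,0,2.1,1],[0.335,-0.013,0,0,0,2.4,1],[0.375,-0.014,0,0,0,2.7,1],[0.415,-0.016,0,0,0,3.0,1],[0.455,-0.018,0,0,0,3.3,1],[0.49,-0.019,0.005,0,0,3.5,1],[0.515,-0.02,0.01,0,0,3.6,1],[0.53,-0.0205,0.015,0,0,3.6,1],[0.539,-0.021,0.022,0.05,0,3.6,1],[0.539,-0.021,0.022,0.05,0,3.6,1],[0.539,-0.021,0.022,0.05,0,3.6,1]]

```text
t: 10.3
eef_pos: [0.5005, 0.2636, 0.1382]
tool_rot: [-0.001, 0.79, 0.613, -0.002]
contact_force: [0.6, -0.2, 0.6]
gripper_width: 1.0
grasp_force: 0.0
```

```bash
python3 mv.py .502 .265 .026 -14.3
```

```text
shift [0.0021 0.0016 0.1122] turn [-0.05  0.03 -0.02] t 10.3 w 1.0 F [ 0.6 -0.2  0.6] q1,7 [-0.96 -0.6 ]
```

servo_tool:
  motion:
    - [[0.002,0.001,0.02,0,0,0,1],[0.002,0.0015,0.045,0,0,0,1],[0.002,0.0015,0.07,0,0,0,1],[0.002,0.0015,0.09,0,0,0,1],[0.002,0.0015,0.103,0,0,0,1],[0.002,0.0015,0.11,0,0,0,1],[0.002,0.0015,0.112,0,0,0,1],[0.002,0.0015,0.112,0,0,0,1],[0.002,0.0015,0.112,0,0,0,0.6],[0.002,0.0015,0.112,0,0,0,0.45],[0.002,0.0015,0.112,0,0,0,0.3],[0.002,0.0015,0.112,0,0,0,0.2],[0.002,0.0015,0.112,0,0,0,0.2],[0.002,0.0015,0.112,0,0,0,0.2],[0.002,0.0015,0.112,0,0,0,0.2],[0.002,0.0015,0.112,0,0,0,0.2],[0.002,0.0015,0.112,0,0,0,0.2]]
  grip_force: 40

```text
t: 11.72
eef_pos: [0.5025, 0.2675, 0.028]
tool_rot: [-0.001, 0.79, 0.613, -0.001]
contact_force: [-0.9, 0.0, 6.5]
gripper_width: 0.436
grasp_force: 39.7
```

```bash
python3 mv.py .552 -.205 .16 3.67
```

```text
shift [-0.4455  0.1645 -0.1327] turn [-0.03 -0.01 -3.6 ] t 11.72 w 0.436 F [-0.9  0.   6.5] q1,7 [-0.88 -0.52]
```

servo_tool:
  motion:
    - [[0,0,-0.01,0,0,0,0.2],[0,0,-0.03,0,0,0,0.2],[0,0,-0.06,0,0,0,0.2],[0,0,-0.09,0,0,0,0.2],[-0.01,0.004,-0.115,0,0,-0.1,0.2],[-0.03,0.011,-0.13,0,0,-0.25,0.2],[-0.06,0.022,-0.133,0,0,-0.5,0.2],[-0.095,0.035,-0.133,0,0,-0.75,0.2],[-0.13,0.048,-0.133,0,0,-1.05,0.2],[-0.165,0.061,-0.133,0,0,-1.35,0.2],[-0.2,0.074,-0.133,0,0,-1.6,0.2],[-0.235,0.087,-0.133,0,0,-1.9,0.2],[-0.27,0.1,-0.133,0,0,-2.2,0.2],[-0.305,0.113,-0.133,0,0,-2.45,0.2],[-0.34,0.126,-0.133,0,0,-2.75,0.2],[-0.375,0.138,-0.133,0,0,-3.05,0.2],[-0.405,0.15,-0.133,0,0,-3.3,0.2],[-0.43,0.159,-0.133,0,0,-3.5,0.2],[-0.442,0.163,-0.133,0,0,-3.6,0.2],[-0.446,0.1645,-0.133,0,0,-3.6,0.2]]

```text
t: 13.38
eef_pos: [0.5508, -0.2093, 0.1605]
tool_rot: [-0.001, 0.686, 0.728, -0.002]
contact_force: [0.3, -0.3, -0.9]
gripper_width: 0.433
grasp_force: 40.2
```

```bash
python3 mv.py .552 -.205 .0230 3.67
```

```text
shift [0.0044 0.0019 0.1375] turn [-0.04  0.01 -0.05] t 13.38 w 0.433 F [ 0.3 -0.3 -0.9] q1,7 [-0.13  0.56]
```

servo_tool:
  motion:
    - [[0.002,0.001,0.01,0,0,0,0.2],[0.003,0.002,0.03,0,0,0,0.2],[0.003,0.002,0.055,0,0,0,0.2],[0.003,0.002,0.08,0,0,0,0.2],[0.003,0.002,0.1,0,0,0,0.2],[0.003,0.002,0.113,0,0,0,0.2],[0.003,0.002,0.122,0,0,0,0.2],[0.003,0.002,0.127,0,0,0,0.2],[0.003,0.002,0.13,0,0,0,0.2],[0.003,0.002,0.13,0,0,0,0.2],[0.003,0.002,0.13,0,0,0,0.2]]

```text
t: 14.3
eef_pos: [0.5535, -0.2027, 0.0306]
tool_rot: [-0.001, 0.684, 0.729, -0.001]
contact_force: [-0.0, -0.3, -0.8]
gripper_width: 0.437
grasp_force: 40.2
```

```bash
python3 mv.py .552 -.205 .0230 3.67
```

```text
shift [-0.0022 -0.0016  0.0076] turn [-0.02 -0.   -0.  ] t 14.3 w 0.437 F [-0.  -0.3 -0.8] q1,7 [-0.06  0.65]
```

servo_tool:
  motion:
    - [[-0.002,-0.0015,0.002,0,0,0,0.2],[-0.002,-0.0015,0.004,0,0,0,0.2],[-0.002,-0.0015,0.005,0,0,0,0.2],[-0.002,-0.0015,0.006,0,0,0,0.2],[-0.002,-0.0015,0.0065,0,0,0,0.2],[-0.002,-0.0015,0.007,0,0,0,0.2],[-0.002,-0.0015,0.0075,0,0,0,0.2],[-0.002,-0.0015,0.0075,0,0,0,0.2],[-0.002,-0.0015,0.0075,0,0,0,0.2]]

```text
t: 15.05
eef_pos: [0.5515, -0.2046, 0.023]
tool_rot: [-0.001, 0.684, 0.729, -0.001]
contact_force: [-3.6, 1.0, 5.2]
gripper_width: 0.434
grasp_force: 40.8
```

Standing (5 N). Release and rise.

servo_tool:
  motion:
    - [[0,0,0,0,0,0,0.45],[0,0,0,0,0,0,0.5],[0,0,0,0,0,0,0.6],[0,0,0,0,0,0,0.7],[0,0,0,0,0,0,0.85],[0,0,0,0,0,0,1],[0,0,0,0,0,0,1],[0,0,-0.015,0,0,0,1],[0,0,-0.04,0,0,0,1],[0,0,-0.07,0,0,0,1],[0,0,-0.1,0,0,0,1],[0,0,-0.125,0,0,0,1],[0,0,-0.14,0,0,0,1],[0,0,-0.14,0,0,0,1],[0,0,-0.14,0,0,0,1]]

```text
t: 16.3
eef_pos: [0.5524, -0.2047, 0.163]
tool_rot: [-0.001, 0.684, 0.729, -0.001]
contact_force: [0.3, -0.4, -0.7]
gripper_width: 0.997
grasp_force: 0.0
```

```bash
python3 mv.py .485 .203 .14 -14.3
```

```text
shift [ 0.4112 -0.0411  0.0231] turn [-0.02  0.    3.6 ] t 16.3 w 0.997 F [ 0.3 -0.4 -0.7] q1,7 [-0.14  0.56]
```

servo_tool:
  motion:
    - [[0.02,-0.002,0,0,0,0.15,1],[0.055,-0.0055,0,0,0,0.45,1],[0.09,-0.009,0,0,0,0.8,1],[0.125,-0.0125,0,0,0,1.1,1],[0.16,-0.016,0,0,0,1.4,1],[0.195,-0.0195,0,0,0,1.7,1],[0.23,-0.023,0,0,0,2.0,1],[0.265,-0.0265,0,0,0,2.3,1],[0.3,-0.03,0,0,0,2.6,1],[0.335,-0.0335,0,0,0,2.9,1],[0.365,-0.0365,0.005,0,0,3.2,1],[0.39,-0.039,0.01,0,0,3.4,1],[0.405,-0.0405,0.018,0,0,3.6,1],[0.411,-0.041,0.023,0,0,3.6,1],[0.411,-0.041,0.023,0,0,3.6,1],[0.411,-0.041,0.023,0,0,3.6,1],[0.411,-0.041,0.023,0,0,3.6,1]]

```text
t: 17.72
eef_pos: [0.485, 0.201, 0.1396]
tool_rot: [-0.001, 0.79, 0.613, -0.002]
contact_force: [-0.3, -0.2, 0.2]
gripper_width: 1.002
grasp_force: 0.0
```

```bash
python3 mv.py .485 .203 .026 -14.3
```

```text
shift [ 2.100e-03 -1.000e-04  1.136e-01] turn [-0.04  0.02 -0.03] t 17.72 w 1.002 F [-0.3 -0.2  0.2] q1,7 [-0.91 -0.53]
```

servo_tool:
  motion:
    - [[0.001,0,0.02,0,0,0,1],[0.001,0,0.045,0,0,0,1],[0.001,0,0.07,0,0,0,1],[0.001,0,0.09,0,0,0,1],[0.001,0,0.103,0,0,0,1],[0.001,0,0.11,0,0,0,1],[0.001,0,0.113,0,0,0,1],[0.001,0,0.113,0,0,0,1],[0.001,0,0.113,0,0,0,0.6],[0.001,0,0.113,0,0,0,0.45],[0.001,0,0.113,0,0,0,0.3],[0.001,0,0.113,0,0,0,0.2],[0.001,0,0.113,0,0,0,0.2],[0.001,0,0.113,0,0,0,0.2],[0.001,0,0.113,0,0,0,0.2],[0.001,0,0.113,0,0,0,0.2],[0.001,0,0.113,0,0,0,0.2]]
  grip_force: 40

```text
t: 19.13
eef_pos: [0.485, 0.2042, 0.0275]
tool_rot: [-0.001, 0.79, 0.613, -0.001]
contact_force: [-1.3, -1.1, 6.0]
gripper_width: 0.44
grasp_force: 39.6
```

```bash
python3 mv.py .548 -.139 .16 3.67
```

```text
shift [-0.3169  0.1456 -0.133 ] turn [-0.03 -0.01 -3.6 ] t 19.13 w 0.44 F [-1.3 -1.1  6. ] q1,7 [-0.81 -0.42]
```

Offset 12.5 mm, so the placing height is z = 0.0225.

servo_tool:
  motion:
    - [[0,0,-0.01,0,0,0,0.2],[0,0,-0.03,0,0,0,0.2],[0,0,-0.06,0,0,0,0.2],[0,0,-0.09,0,0,0,0.2],[-0.01,0.0045,-0.115,0,0,-0.1,0.2],[-0.03,0.014,-0.13,0,0,-0.35,0.2],[-0.06,0.0275,-0.133,0,0,-0.7,0.2],[-0.09,0.041,-0.133,0,0,-1.0,0.2],[-0.12,0.055,-0.133,0,0,-1.35,0.2],[-0.15,0.069,-0.133,0,0,-1.7,0.2],[-0.18,0.083,-0.133,0,0,-2.05,0.2],[-0.21,0.096,-0.133,0,0,-2.4,0.2],[-0.24,0.11,-0.133,0,0,-2.7,0.2],[-0.268,0.123,-0.133,0,0,-3.05,0.2],[-0.292,0.134,-0.133,0,0,-3.3,0.2],[-0.308,0.1415,-0.133,0,0,-3.5,0.2],[-0.315,0.145,-0.133,0,0,-3.6,0.2],[-0.317,0.1455,-0.133,0,0,-3.6,0.2],[-0.317,0.1455,-0.133,0,0,-3.6,0.2],[-0.317,0.1455,-0.133,0,0,-3.6,0.2]]

```text
t: 20.8
eef_pos: [0.5474, -0.1376, 0.1593]
tool_rot: [-0.002, 0.684, 0.73, -0.001]
contact_force: [0.6, -0.0, -1.5]
gripper_width: 0.432
grasp_force: 40.3
```

```bash
python3 mv.py .548 -.139 .0225 3.67
```

```text
shift [-0.0017  0.0011  0.1368] turn [-0.04 -0.02  0.02] t 20.8 w 0.432 F [ 0.6 -0.  -1.5] q1,7 [-0.26  0.44]
```

servo_tool:
  motion:
    - [[-0.001,0.001,0.01,0,0,0,0.2],[-0.001,0.001,0.03,0,0,0,0.2],[-0.001,0.001,0.055,0,0,0,0.2],[-0.001,0.001,0.08,0,0,0,0.2],[-0.001,0.001,0.1,0,0,0,0.2],[-0.001,0.001,0.113,0,0,0,0.2],[-0.001,0.001,0.122,0,0,0,0.2],[-0.001,0.001,0.127,0,0,0,0.2],[-0.001,0.001,0.13,0,0,0,0.2],[-0.001,0.001,0.13,0,0,0,0.2],[-0.001,0.001,0.13,0,0,0,0.2]]

```text
t: 21.72
eef_pos: [0.5488, -0.1403, 0.0301]
tool_rot: [-0.001, 0.684, 0.729, -0.001]
contact_force: [-0.3, 0.2, -1.5]
gripper_width: 0.435
grasp_force: 40.3
```

```bash
python3 mv.py .548 -.139 .0225 3.67
```

```text
shift [ 0.0014 -0.0006  0.0076] turn [-0.02 -0.   -0.  ] t 21.72 w 0.435 F [-0.3  0.2 -1.5] q1,7 [-0.17  0.55]
```

servo_tool:
  motion:
    - [[0.001,-0.0005,0.002,0,0,0,0.2],[0.001,-0.0005,0.004,0,0,0,0.2],[0.001,-0.0005,0.005,0,0,0,0.2],[0.001,-0.0005,0.006,0,0,0,0.2],[0.001,-0.0005,0.0065,0,0,0,0.2],[0.001,-0.0005,0.007,0,0,0,0.2],[0.001,-0.0005,0.0075,0,0,0,0.2],[0.001,-0.0005,0.0075,0,0,0,0.2],[0.001,-0.0005,0.0075,0,0,0,0.2]]

```text
t: 22.47
eef_pos: [0.5476, -0.1393, 0.0225]
tool_rot: [-0.001, 0.684, 0.729, -0.001]
contact_force: [-1.4, 1.1, 6.9]
gripper_width: 0.436
grasp_force: 41.0
```

servo_tool:
  motion:
    - [[0,0,0,0,0,0,0.45],[0,0,0,0,0,0,0.5],[0,0,0,0,0,0,0.6],[0,0,0,0,0,0,0.7],[0,0,0,0,0,0,0.85],[0,0,0,0,0,0,1],[0,0,0,0,0,0,1],[0,0,-0.015,0,0,0,1],[0,0,-0.04,0,0,0,1],[0,0,-0.07,0,0,0,1],[0,0,-0.1,0,0,0,1],[0,0,-0.125,0,0,0,1],[0,0,-0.14,0,0,0,1],[0,0,-0.14,0,0,0,1],[0,0,-0.14,0,0,0,1]]

```text
t: 23.72
eef_pos: [0.5484, -0.1392, 0.1625]
tool_rot: [-0.001, 0.684, 0.729, -0.0]
contact_force: [-0.8, -0.3, -0.9]
gripper_width: 1.001
grasp_force: 0.0
```

```bash
python3 mv.py .467 .138 .14 -14.3
```

```text
shift [ 0.2819 -0.0635  0.0227] turn [-0.02 -0.    3.59] t 23.72 w 1.001 F [-0.8 -0.3 -0.9] q1,7 [-0.26  0.45]
```

servo_tool:
  motion:
    - [[0.015,-0.0035,0,0,0,0.2,1],[0.045,-0.01,0,0,0,0.55,1],[0.075,-0.017,0,0,0,0.95,1],[0.105,-0.0235,0,0,0,1.35,1],[0.135,-0.0305,0,0,0,1.7,1],[0.165,-0.037,0,0,0,2.1,1],[0.195,-0.044,0,0,0,2.5,1],[0.225,-0.0505,0,0,0,2.85,1],[0.25,-0.056,0.005,0,0,3.2,1],[0.27,-0.061,0.012,0,0,3.4,1],[0.28,-0.063,0.02,0,0,3.6,1],[0.282,-0.0635,0.023,0,0,3.6,1],[0.282,-0.0635,0.023,0,0,3.6,1],[0.282,-0.0635,0.023,0,0,3.6,1],[0.282,-0.0635,0.023,0,0,3.6,1]]

```text
t: 24.97
eef_pos: [0.4669, 0.1367, 0.1392]
tool_rot: [-0.001, 0.79, 0.613, -0.001]
contact_force: [0.6, -0.3, -0.0]
gripper_width: 1.0
grasp_force: 0.0
```

```bash
python3 mv.py .467 .138 .026 -14.3
```

```text
shift [1.400e-03 1.000e-04 1.132e-01] turn [-0.04  0.01 -0.03] t 24.97 w 1.0 F [ 0.6 -0.3 -0. ] q1,7 [-0.85 -0.44]
```

servo_tool:
  motion:
    - [[0.0005,0,0.02,0,0,0,1],[0.0005,0,0.045,0,0,0,1],[0.0005,0,0.07,0,0,0,1],[0.0005,0,0.09,0,0,0,1],[0.0005,0,0.103,0,0,0,1],[0.0005,0,0.11,0,0,0,1],[0.0005,0,0.113,0,0,0,1],[0.0005,0,0.113,0,0,0,1],[0.0005,0,0.113,0,0,0,0.6],[0.0005,0,0.113,0,0,0,0.45],[0.0005,0,0.113,0,0,0,0.3],[0.0005,0,0.113,0,0,0,0.2],[0.0005,0,0.113,0,0,0,0.2],[0.0005,0,0.113,0,0,0,0.2],[0.0005,0,0.113,0,0,0,0.2],[0.0005,0,0.113,0,0,0,0.2],[0.0005,0,0.113,0,0,0,0.2]]
  grip_force: 40

```text
t: 26.38
eef_pos: [0.4668, 0.1389, 0.027]
tool_rot: [-0.001, 0.79, 0.613, -0.001]
contact_force: [-0.7, -0.5, 6.0]
gripper_width: 0.434
grasp_force: 39.5
```

```bash
python3 mv.py .5435 -.073 .16 3.67
```

```text
shift [-0.1863  0.1264 -0.1334] turn [-0.03 -0.01 -3.6 ] t 26.38 w 0.434 F [-0.7 -0.5  6. ] q1,7 [-0.73 -0.3 ]
```

Placing height is z = 0.022.

servo_tool:
  motion:
    - [[0,0,-0.01,0,0,0,0.2],[0,0,-0.03,0,0,0,0.2],[0,0,-0.06,0,0,0,0.2],[0,0,-0.09,0,0,0,0.2],[-0.008,0.0055,-0.115,0,0,-0.15,0.2],[-0.022,0.015,-0.13,0,0,-0.45,0.2],[-0.04,0.027,-0.133,0,0,-0.8,0.2],[-0.06,0.041,-0.133,0,0,-1.15,0.2],[-0.08,0.054,-0.133,0,0,-1.55,0.2],[-0.1,0.068,-0.133,0,0,-1.95,0.2],[-0.12,0.081,-0.133,0,0,-2.3,0.2],[-0.14,0.095,-0.133,0,0,-2.7,0.2],[-0.158,0.107,-0.133,0,0,-3.05,0.2],[-0.173,0.117,-0.133,0,0,-3.35,0.2],[-0.182,0.1235,-0.133,0,0,-3.5,0.2],[-0.186,0.126,-0.133,0,0,-3.6,0.2],[-0.186,0.1265,-0.133,0,0,-3.6,0.2],[-0.186,0.1265,-0.133,0,0,-3.6,0.2],[-0.186,0.1265,-0.133,0,0,-3.6,0.2]]

```text
t: 27.97
eef_pos: [0.543, -0.0717, 0.159]
tool_rot: [-0.002, 0.684, 0.73, -0.001]
contact_force: [-0.3, -0.1, 0.3]
gripper_width: 0.435
grasp_force: 40.2
```

```bash
python3 mv.py .5435 -.073 .0220 3.67
```

```text
shift [-0.0015  0.001   0.137 ] turn [-0.04 -0.01  0.01] t 27.97 w 0.435 F [-0.3 -0.1  0.3] q1,7 [-0.39  0.32]
```

servo_tool:
  motion:
    - [[-0.001,0.001,0.01,0,0,0,0.2],[-0.001,0.001,0.03,0,0,0,0.2],[-0.001,0.001,0.055,0,0,0,0.2],[-0.001,0.001,0.08,0,0,0,0.2],[-0.001,0.001,0.1,0,0,0,0.2],[-0.001,0.001,0.113,0,0,0,0.2],[-0.001,0.001,0.122,0,0,0,0.2],[-0.001,0.001,0.127,0,0,0,0.2],[-0.001,0.001,0.13,0,0,0,0.2],[-0.001,0.001,0.13,0,0,0,0.2],[-0.001,0.001,0.13,0,0,0,0.2]]

```text
t: 28.88
eef_pos: [0.5444, -0.0739, 0.0295]
tool_rot: [-0.001, 0.684, 0.729, -0.001]
contact_force: [-0.3, 0.6, -1.0]
gripper_width: 0.434
grasp_force: 40.2
```

```bash
python3 mv.py .5435 -.073 .0220 3.67
```

```text
shift [ 0.0009 -0.0008  0.0075] turn [-0.03 -0.   -0.  ] t 28.88 w 0.434 F [-0.3  0.6 -1. ] q1,7 [-0.29  0.44]
```

servo_tool:
  motion:
    - [[0.001,-0.001,0.002,0,0,0,0.2],[0.001,-0.001,0.004,0,0,0,0.2],[0.001,-0.001,0.005,0,0,0,0.2],[0.001,-0.001,0.006,0,0,0,0.2],[0.001,-0.001,0.0065,0,0,0,0.2],[0.001,-0.001,0.007,0,0,0,0.2],[0.001,-0.001,0.0075,0,0,0,0.2],[0.001,-0.001,0.0075,0,0,0,0.2],[0.001,-0.001,0.0075,0,0,0,0.2]]

```text
t: 29.63
eef_pos: [0.5428, -0.073, 0.0221]
tool_rot: [-0.001, 0.684, 0.729, -0.001]
contact_force: [-3.4, 0.8, 6.3]
gripper_width: 0.433
grasp_force: 41.0
```

servo_tool:
  motion:
    - [[0,0,0,0,0,0,0.45],[0,0,0,0,0,0,0.5],[0,0,0,0,0,0,0.6],[0,0,0,0,0,0,0.7],[0,0,0,0,0,0,0.85],[0,0,0,0,0,0,1],[0,0,0,0,0,0,1],[0,0,-0.015,0,0,0,1],[0,0,-0.04,0,0,0,1],[0,0,-0.07,0,0,0,1],[0,0,-0.1,0,0,0,1],[0,0,-0.13,0,0,0,1],[0.03,0,-0.16,0,0,0,1],[0.065,0,-0.185,0,0,0,1],[0.1,0,-0.2,0,0,0,1],[0.13,0,-0.2,0,0,0,1],[0.15,0,-0.2,0,0,0,1],[0.15,0,-0.2,0,0,0,1],[0.15,0,-0.2,0,0,0,1]]

```text
t: 31.22
eef_pos: [0.5336, 0.078, 0.2214]
tool_rot: [-0.001, 0.683, 0.73, -0.001]
contact_force: [0.8, -1.1, -0.0]
gripper_width: 1.0
grasp_force: 0.0
```

```bash
python3 - <<'E'
from station import bot
import cv2,numpy as np
a=bot.read_camera("scene")["img"]; b=bot.read_camera("side")["img"]
a=cv2.resize(a[90:310,110:380],None,fx=2,fy=2); b=cv2.resize(b[120:384,130:360],(383,440))
a=a[:440]; cv2.imwrite("pics/end.png",np.hstack([cv2.resize(a,(410,440)),b])[:,:,::-1])
E
```

```text
(no output)
```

View pics/end.png

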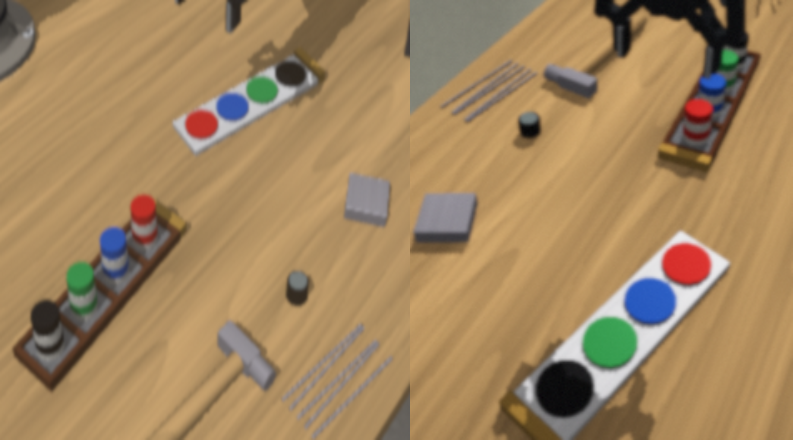

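All four jars stand upright in their pockets. In the left view black is at (47,330), farthest from the brass end, followed by green (82,288), blue (115,252), and red (144,218) next to the brass. The saucers, bench block, hammer and loupe look undisturbed, and the arm is clear.

```bash
python3 -c "
from station import bot
print(bot.hand_in())"
```

```text
the job is handed in; nothing more can be done
None
```

The four jars are upright in the caddy in reverse order (black farthest from the brass end, then green, blue and red), and the job was handed in at about 31 s of the 96 s limit; the verdict was not shown to me.

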